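# Put the blue thread away in its push-latch drawer

## Robot

A 7-joint arm with a two-finger parallel gripper is mounted at the origin on a cart in front of the work surface, level with it; the furniture and walls round the work are solid. World frame = base frame: x ahead of the robot, y to its left, z up, the work surface at z = 0. Lengths are in m, angles in rad, forces in N, time in s.
With the tool pointing down it reaches from about 0.4 to 0.85 m from the base axis. Payload 10.4 kg.
Tool frame: the origin (TCP) lies between the finger pads; the fingertips stand ahead of it and the grasp point (between the pads) lies 3 mm ahead of it (r.tips_ahead is the z of the fingertips in the tool frame, in m); z points along the fingers, y is the line along which they close (so a half turn about z gives the same grasp; the last joint's range is limited). The gripper opens to 87 mm and grips with 3 to 60 N. Pads are 19 mm wide; open, the fingers measure 117 mm over their backs; the gripper's body (75 mm by 190 mm) begins 51 mm behind the grasp point.
Start: joints at [1.156, 0.332, -0.065, 1.46, 0.022, 1.35, -0.088], TCP at [0.239, -0.578, 0.245] pointing down, gripper open.
Joint ranges: [-2.6, 2.6], [-0.5, 2.12], [-1.47, 1.34], [0.16, 2.42], [-1.27, 4.41], [0.06, 2.06], [-2.6, 2.6]. Speed limits (rad/s): [2.22, 2.22, 2.79, 2.79, 3.14, 3.14, 3.14].

## Interface

Orientations are given as a unit quaternion [x, y, z, w].
In Python, from bench import telemetry, camera, get_calibration, r gives the robot as it stands.
- The arm moves only by the tool drive_tool, never from a script. Its argument "series" is one flat list of numbers, 7 for each row, row after row: the turn, a rotation vector about the tool's x, y, z in units of 5 degrees (1.0 is 5 degrees), then the shift along the tool's x, y, z in units of 40 mm (1.0 is 40 mm), then the opening, from -1 (shut) to 1 (fully open). A call has 1 to 10 rows; each row is the pose to reach, as a shift and turn from the pose commanded when the call began, along the tool's axes at that moment; what a row does not reach only later rows make up. A row lasts 1/12 s, in which the tool goes at most 41.7 mm and 7.16 degrees, less where a joint would pass 70% of its speed; a pose out of reach is approached as far as the arm can. A call with a gripper value outside its range is refused whole. The fingers move at their own pace and stop on an object; "grip_force" is the grip in N (left out, the last holds). Time passes only in rows, so rows that repeat a pose let the fingers close. It gives the time, the measured TCP pose, the force, the opening and the grip force at its end, in the units of the state.
- telemetry.read_state(): the state, without advancing time (a new reading comes with each control period).
- camera(name): name is "scene" or "top" or "wrist"; returns the picture (420x560x3 uint8, red, green, blue); there is no depth.
- get_calibration(name): a dict with "fovy" (degrees; the focal length in pixels is half the picture's height over the tangent of half this angle, whatever the lens; pixels are square), "cx", "cy" (the principal point, pixels), "xyz" and "rotation" of the camera in the world. Camera axes: x right, y up, looking along -z (the intrinsics and any distortion apply to the point x, -y, -z); pixel columns grow to the right and rows downward; lengths in m; the calibration is good to about 2 mm. A picture is of the moment at which its call begins: read the wrist's pose just before it. get_calibration takes no time and is no camera call; for the wrist camera it gives the pose at the moment of the call.
- r.close_job(): hands the job in; it is judged then, once.
The state is a dict: "time": time; "joint_positions": joint angles; "joint_vel": joint speeds; "joint_torque": joint torques, N m; "ee_pos": TCP position; "eef_rot": TCP orientation; "ft_force": force on the tool from outside, world axes, zero at the start; "torque": the same for the moment, N m; "width": finger opening in m; "grip_force": force on a finger pad.
Only numpy, scipy, OpenCV 4.12 (cv2) and the standard library are available. Lean on these libraries where they do the work, as an engineer would, in place of code of your own. Each camera call takes 0.05 s, during which the arm holds its last target. There are 200 camera calls.

## Task

Put the reel of blue thread away in the small drawer with the blue front. The drawer has no handle: push the pad on its front right in once and let go to make it spring open, put the reel in, then push the pad right in again and let go so that it latches fully shut. Leave the drawer with the red front shut.

Things in the scene. Friction and masses are not known exactly. Their poses are not given: they have to be found in the camera images.
- blue_reel_mid (a point): centre (half-way up) of the wooden reel wound with blue thread, standing upright on the table; 29 mm in diameter, 40 mm high, about 35 g. A red reel (46 mm high) and a cream one (52 mm) stand near it
- blue_pad (a point): centre of the outer face of the push pad on the blue drawer front, 32 mm above the table, marked by a 22 mm steel disc; moves with the drawer. The pad is 56 mm wide, 36 high, 12 thick; the front 126 wide, 51 high, 10 thick. x points level into the cabinet (the way to push), y left, z up. The fixed wooden cabinet is 140 mm wide, 66 high, 170 deep; its front edge is 22 mm behind this face when latched
- blue_tray (a point): point on the floor of the blue drawer's tray, 11 mm above the table, 62 mm behind the pad's face: the middle of the part that lies open to above when the drawer is open (80 mm in x by 114 mm in y). Axes as for blue_pad. The whole tray is 101 mm long inside (x -40 to 61 mm from here); side walls reach 30 mm, the front 58 mm above the table
- blue_drawer (a joint): how far the blue drawer is out, m: 0 latched shut, 0.080 open at its stop, -0.008 pushed right in to its stop. A spring drives it out (2.5 N at 0, 1 N at 0.080). Pushed in beyond -0.006 and let go, the latch changes state: from shut it is released and springs out to 0.080; from open it catches and rests at 0. A shorter push leaves the state as it was
- red_drawer (a joint): the same for the drawer with the red front in an identical cabinet on the same table; it starts latched shut (0). Between the two cabinets stands a fixed green hand press, 0.43 m tall with its lever (x 0.50 to 0.76, y -0.18 to -0.06): pass well in front of it
Mind the look-alikes: they are no part of the job. What is shaped like the part that bears blue_reel_mid but orange or purple is not meant.

How it is judged:
By the outcome, as a careful person would: the job done as asked, in the order asked, and still so for the second after the job is handed in, with the robot touching nothing.
It also fails if it takes over 72 s, if anything falls off the work surface, if the arm or the gripper's body presses on something with over 40 N, if the wrist force passes 120 N, or if a joint passes its speed limit or range.

## Working session

There is one attempt and no reset: what is moved stays moved. The work goes in short steps, Python scripts to look and compute and a tool call to move; the robot and the scene stay as the last step left them, time stands still between calls to the robot, and variables do not carry over. Pictures are saved under pics/ and viewed, at most 10 in all, crops included, and the job is handed in when it is done.

Besides the shell and the picture viewer there is one more tool, called after "Request:" in YAML: its name, and indented under it one key for each argument. drive_tool: Moves the arm, as the interface text tells. Its arguments: {"type":"object","properties":{"series":{"type":"array"},"grip_force":{"type":"number"}},"required":["series"]}

```bash
mkdir -p pics; ls; python3 - <<'E'
from bench import telemetry, camera, get_calibration, r
import cv2,numpy as np
for n in ("scene","top"):
    c=get_calibration(n); print(n,c)
    cv2.imwrite(f"pics/{n}0.png",camera(n)[:,:,::-1])
s=telemetry.read_state(); print({k:np.round(v,3).tolist() for k,v in s.items()}, r.tips_ahead)
E
```

```text
pics
scene {'fovy': 51.98426994409442, 'cx': 278.5677123223027, 'cy': 211.3348289888783, 'xyz': array([0.2381353 , 0.44994304, 0.58692976]), 'rotation': array([-0.10123554,  0.42201924,  0.8801846 , -0.19216193])}
top {'fovy': 54.3879464278146, 'cx': 280.3144735757975, 'cy': 208.32016551874742, 'xyz': array([ 0.38474584, -0.14977062,  0.95456897]), 'rotation': array([ 0.05148839, -0.04435154, -0.69654977,  0.71428307])}
{'time': 0.1, 'joint_positions': [1.156, 0.333, -0.065, 1.461, 0.022, 1.35, -0.089], 'joint_vel': [-0.0, -0.002, 0.0, -0.003, -0.0, 0.001, -0.001], 'joint_torque': [0.001, -62.455, 0.024, -39.072, -0.062, 0.037, 0.0], 'ee_pos': [0.239, -0.577, 0.244], 'eef_rot': [0.981, 0.195, -0.0, -0.001], 'ft_force': [0.05, -0.555, -1.131], 'torque': [0.036, -0.061, -0.006], 'grip_force': 0.0, 'width': 0.087} 0.022
```

View pics/top0.png

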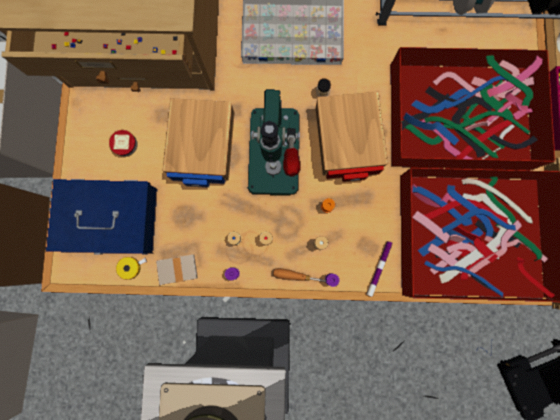

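View pics/scene0.png

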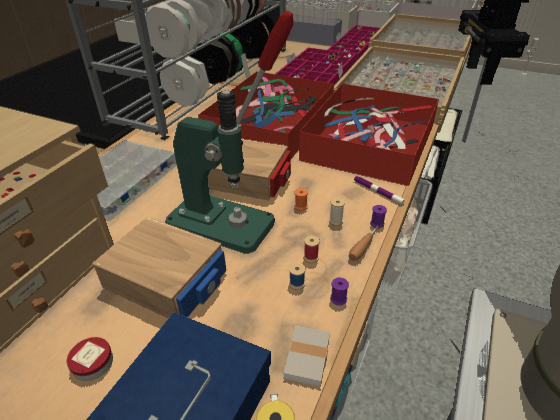

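Top view: the candidate reels are at (233,239), (265,239), (320,242), orange at (327,205), and purple at (232,273) and (332,280). Scene view: blue reel (297,277), red (312,248), cream (337,212), orange (301,199), purple (339,290) and (379,215). The blue drawer front is at about (203,282) in scene and (188,178) in top. The reel with blue thread in scene should be (233,239) in top; I'll confirm that by triangulation and a crop.

```bash
cat > h.py <<'E'
import numpy as np, cv2
from scipy.spatial.transform import Rotation as R
from bench import telemetry, camera, get_calibration, r
def ray(c,u,v):
    f=210/np.tan(np.radians(c["fovy"])/2)
    d=R.from_quat(c["rotation"]).apply([(u-c["cx"])/f,-(v-c["cy"])/f,-1])
    return np.array(c["xyz"]),d
def onz(c,u,v,z):
    o,d=ray(c,u,v); return o+d*(z-o[2])/d[2]
def proj(c,p):
    f=210/np.tan(np.radians(c["fovy"])/2)
    q=R.from_quat(c["rotation"]).inv().apply(np.array(p)-c["xyz"])
    return c["cx"]+f*q[0]/-q[2], c["cy"]-f*q[1]/-q[2]
def tri(c1,p1,c2,p2):
    o1,d1=ray(c1,*p1);o2,d2=ray(c2,*p2)
    t=np.linalg.lstsq(np.c_[d1,-d2],o2-o1,rcond=None)[0]
    a,b=o1+d1*t[0],o2+d2*t[1]; return (a+b)/2,np.linalg.norm(a-b)
E
python3 - <<'E'
from h import *
ct,cs=get_calibration("top"),get_calibration("scene")
t=cv2.imread("pics/top0.png");s=cv2.imread("pics/scene0.png")
print("tri",tri(ct,(233,239),cs,(297,269)))
for n,im in(("top",t),("scene",s)):
    h=cv2.cvtColor(im,cv2.COLOR_BGR2HSV)
    m=cv2.inRange(h,(100,110,30),(122,255,255))
    k,_,st,ce=cv2.connectedComponentsWithStats(m)
    print(n,[(st[i].tolist(),ce[i].round(1).tolist()) for i in range(1,k) if 15<st[i][4]<3000])
for p in [(233,239),(265,239),(320,242)]: print(onz(ct,*p,.04).round(4), [round(x) for x in proj(cs,onz(ct,*p,.04))])
a=cv2.resize(t[150:290,150:345],None,fx=4,fy=4,interpolation=cv2.INTER_CUBIC)[:, :]
b=cv2.resize(s[230:330,165:360],None,fx=4,fy=4,interpolation=cv2.INTER_CUBIC)
cv2.imwrite("pics/a.png",a);cv2.imwrite("pics/b.png",b)
E
```

```text
tri (array([ 0.43827323, -0.03465669,  0.04035602]), np.float64(0.0014995579993982292))
top [([259, 57, 8, 3, 20], [262.1, 58.2]), ([317, 59, 9, 2, 17], [320.8, 59.5]), ([412, 76, 92, 38, 620], [452.1, 98.8]), ([404, 114, 54, 31, 375], [432.2, 127.6]), ([167, 173, 57, 14, 470], [195.8, 178.5]), ([413, 187, 33, 19, 189], [428.8, 195.1]), ([443, 186, 72, 50, 923], [471.3, 215.5]), ([472, 227, 11, 9, 55], [477.6, 231.3]), ([146, 232, 5, 16, 24], [148.1, 240.2]), ([419, 237, 24, 19, 137], [429.9, 245.7]), ([463, 238, 10, 5, 27], [467.4, 240.5]), ([425, 261, 78, 35, 270], [465.5, 275.2])]
scene [([254, 90, 40, 37, 282], [267.3, 114.4]), ([253, 109, 6, 5, 19], [255.7, 110.9]), ([325, 109, 46, 22, 200], [350.3, 120.0]), ([384, 128, 15, 18, 48], [392.3, 136.5]), ([360, 134, 12, 7, 43], [365.4, 137.0]), ([160, 161, 7, 9, 35], [163.3, 165.1]), ([120, 192, 9, 10, 45], [124.1, 196.7]), ([291, 274, 13, 12, 120], [297.0, 279.6])]
[ 0.4376 -0.0348  0.04  ] [298, 269]
[ 0.4394 -0.1064  0.04  ] [312, 243]
[ 0.4358 -0.2294  0.04  ] [336, 207]
```

View pics/a.png

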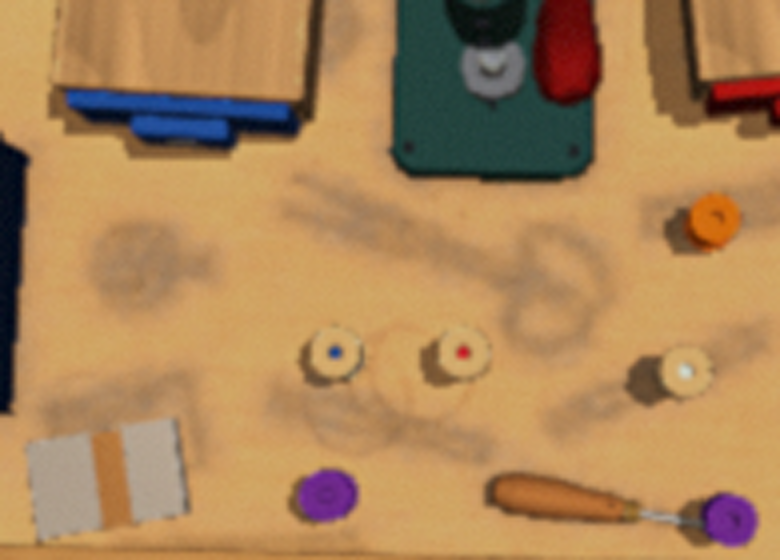

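View pics/b.png

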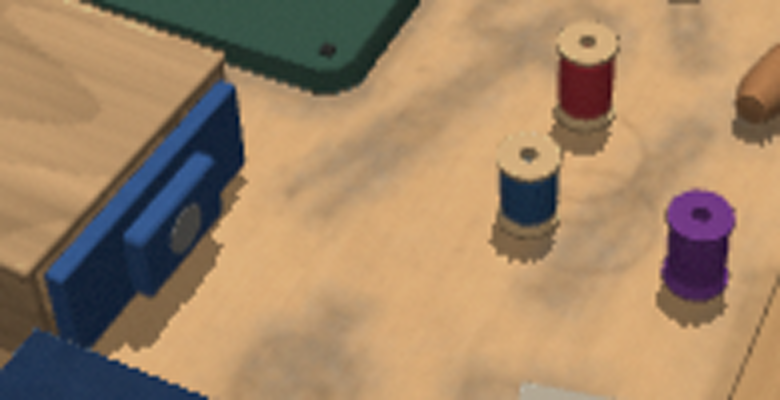

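The blue-dotted reel, crop (335,352) = top px (233.8,238), is the one with blue thread. Red is next to it at (265.5,238) and cream at (321,243); the orange and purple ones are excluded by colour. In scene the blue drawer's disc is at crop (186,228) = px (211.5,287). In top, the pad's front top edge runs from crop (131,138) to (234,146).

```bash
python3 - <<'E'
from h import *
ct,cs=get_calibration("top"),get_calibration("scene")
A=lambda u,v,z:onz(ct,150+u/4-.4,150+v/4-.4,z).round(4)
B=lambda u,v,z:onz(cs,165+u/4-.4,230+v/4-.4,z).round(4)
print("reel",A(335,352,.04),B(529,155,.04), "red",A(463,352,.046))
print("disc",B(186,228,.032))
pl,pr=A(131,137,.05),A(234,145,.05); print("pad top edge",pl,pr,(pl+pr)/2,np.linalg.norm(pl-pr))
print("pad top scene front corners", B(140,244,.05),B(213,160,.05))
cl,cr=A(57,88,.066),A(305,100,.066); print("cab",cl,cr,np.linalg.norm(cl-cr))
for a,b in((pl,pr),(cl,cr)):
  d=b-a; print("yaw deg",np.degrees(np.arctan2(d[0],-d[1])))
print("front", A(68,104,.058),A(297,131,.058))
s=telemetry.read_state(); print(R.from_quat(s["eef_rot"]).as_matrix().round(3))
w=get_calibration("wrist");print(w)
E
```

```text
reel [ 0.4407 -0.0355  0.04  ] [ 0.44   -0.0361  0.04  ] red [ 0.4421 -0.1074  0.046 ]
disc [0.5591 0.0557 0.032 ]
pad top edge [0.5584 0.0834 0.05  ] [0.5552 0.025  0.05  ] [0.5568 0.0542 0.05  ] 0.058487605524589564
pad top scene front corners [0.5613 0.0836 0.05  ] [0.5587 0.0309 0.05  ]
cab [0.582  0.1222 0.066 ] [ 0.5785 -0.0163  0.066 ] 0.13854421676851042
yaw deg -3.1363583683325684
yaw deg -1.4475996868564438
front [0.5748 0.1179 0.058 ] [ 0.5625 -0.0114  0.058 ]
[[ 0.924  0.382 -0.001]
 [ 0.382 -0.924  0.001]
 [-0.    -0.001 -1.   ]]
{'fovy': 69.99907355089302, 'cx': 278.1934464202452, 'cy': 209.58309040093397, 'xyz': array([ 0.29949981, -0.55184992,  0.38351799]), 'rotation': array([-0.10204096,  0.06817625, -0.55156619,  0.82505417])}
```

Request:
drive_tool:
  series: [0,0,5.2,6.4,-6.2,0,-1,0,0,5.2,6.4,-6.2,0,-1,0,0,5.2,6.4,-6.2,0,-1,0,0,5.2,6.4,-6.2,0,-1,0,0,5.2,6.4,-6.2,0,-1,0,0,5.2,6.4,-6.2,0,-1,0,0,5.2,6.4,-6.2,0,-1,0,0,5.2,6.4,-6.2,0,-1,0,0,5.2,6.4,-6.2,0,-1,0,0,5.2,6.4,-6.2,0,-1]

```text
time: 0.93
ee_pos: [0.3828, -0.2454, 0.2447]
eef_rot: [1.0, -0.027, 0.0, -0.0]
ft_force: [-0.1, 0.1, -0.0]
width: 0.028
grip_force: 0.0
```

Request:
drive_tool:
  series: [0,0,0,1.0,-7.6,0,-1,0,0,0,1.0,-7.6,0,-1,0,0,0,1.0,-7.6,0,-1,0,0,0,1.0,-7.6,0,-1,0,0,0,1.0,-7.6,0,-1,0,0,0,1.0,-7.6,0,-1,0,0,0,1.0,-7.6,0,-1,0,0,0,1.0,-7.6,0,-1,0,0,0,1.0,-7.6,0,-1,0,0,0,1.0,-7.6,0,-1]

```text
time: 1.77
ee_pos: [0.4393, 0.0504, 0.2443]
eef_rot: [1.0, -0.03, -0.0, 0.0]
ft_force: [-0.5, -0.5, -0.0]
width: 0.0006
grip_force: 0.0
```

```bash
python3 - <<'E'
from h import *
s=telemetry.read_state(); print({k:np.round(s[k],4).tolist() for k in("ee_pos","eef_rot","joint_positions","width","ft_force")})
c=get_calibration("wrist");print(c)
im=camera("wrist")[:,:,::-1];cv2.imwrite("pics/w1.png",im)
print("disc pred",proj(c,(.558,.055,.032)),"reel",proj(c,(.44,-.036,.04)))
E
```

```text
{'ee_pos': [0.4393, 0.0504, 0.2443], 'eef_rot': [0.9995, -0.0302, -0.0003, 0.0001], 'joint_positions': [0.4889, -0.048, -0.6747, 1.8829, -0.0312, 1.2969, -1.808], 'width': 0.0006, 'ft_force': [-0.4971, -0.4886, -0.0104]}
{'fovy': 69.99907355089302, 'cx': 278.1934464202452, 'cy': 209.58309040093397, 'xyz': array([0.50514582, 0.04670946, 0.38392994]), 'rotation': array([ 0.08454035, -0.08893835,  0.7225556 , -0.68033543])}
disc pred (np.float64(267.3750031990202), np.float64(85.08612548511216)) reel (np.float64(352.308751402645), np.float64(187.5966375245012))
```

View pics/w1.png

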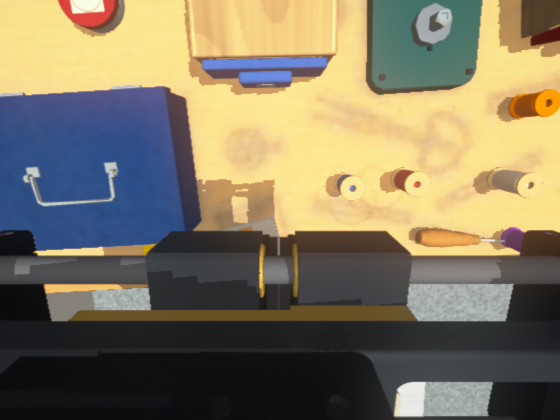

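Wrist view: blue reel top at (349,187), which agrees with the prediction. The blue pad's front top edge runs from about (239,86) to (291,83), and the drawer front's top edge spans (203,78)–(325,71).

```bash
python3 - <<'E'
from h import *
c=get_calibration("wrist")
im=cv2.imread("pics/w1.png");h=cv2.cvtColor(im,cv2.COLOR_BGR2HSV)
m=cv2.inRange(h,(100,110,60),(122,255,255));m[:,:195]=0;m[110:]=0;m[:,340:]=0
k,l,st,ce=cv2.connectedComponentsWithStats(m);i=1+st[1:,4].argmax();print(st[i])
b=np.array([[u,np.nonzero(l[:,u]==i)[0].max()] for u in range(st[i][0],st[i][0]+st[i][2])]);print(b[::4].tolist())
# pad's top: bright band; top-front edge row ~ where brightness drops
for u in (245,255,265,275,285): print(u,im[68:94,u,0].tolist())
print("reel",onz(c,349.5,187,.04))
E
```

```text
[ 203   58  123   11 1041]
[[203, 67], [207, 68], [211, 68], [215, 68], [219, 68], [223, 68], [227, 68], [231, 67], [235, 67], [239, 67], [243, 67], [247, 67], [251, 67], [255, 67], [259, 67], [263, 67], [267, 67], [271, 67], [275, 66], [279, 66], [283, 66], [287, 66], [291, 66], [295, 66], [299, 66], [303, 66], [307, 66], [311, 66], [315, 65], [319, 65], [323, 65]]
245 [165, 103, 85, 111, 193, 221, 226, 225, 224, 223, 223, 220, 215, 191, 163, 110, 86, 83, 83, 85, 95, 98, 99, 100, 99, 105]
255 [155, 99, 92, 146, 202, 223, 226, 226, 224, 223, 223, 221, 211, 187, 154, 101, 86, 85, 85, 86, 98, 100, 100, 100, 106, 141]
265 [137, 94, 101, 186, 217, 226, 228, 227, 226, 225, 225, 224, 210, 182, 141, 106, 148, 104, 89, 90, 98, 100, 101, 100, 99, 106]
275 [124, 90, 107, 205, 222, 227, 227, 226, 226, 225, 224, 222, 202, 174, 130, 93, 89, 90, 87, 93, 99, 101, 100, 100, 106, 142]
285 [112, 87, 110, 201, 223, 228, 228, 227, 226, 225, 224, 221, 198, 169, 118, 90, 86, 85, 88, 109, 119, 120, 122, 143, 147, 147]
reel [ 0.44066684 -0.03388075  0.04      ]
```

```bash
python3 - <<'E'
from h import *
c=get_calibration("wrist")
p,q=onz(c,239,82.6,.05),onz(c,291,81.2,.05);print(p,q,(p+q)/2)
a,b=onz(c,205,68.5,.058),onz(c,323,65.5,.058);print(a,b)
for x,y in((p,q),(a,b)): d=y-x;print(np.degrees(np.arctan2(d[0],-d[1])),np.linalg.norm(d))
E
```

```text
[0.5594609  0.08239662 0.05      ] [0.55747252 0.02848705 0.05      ] [0.55846671 0.05544183 0.05      ]
[0.57337657 0.11426104 0.058     ] [ 0.56883291 -0.00379742  0.058     ]
-2.112316003923614 0.05394621874395491
-2.2040289028297937 0.11814585775031464
```

Request:
drive_tool:
  series: [0,0,0.2,0.9,-0.2,5.05,-1,0,0,0.2,0.9,-0.2,5.05,-1,0,0,0.2,0.9,-0.2,5.05,-1,0,0,0.2,0.9,-0.2,5.05,-1,0,0,0.2,0.9,-0.2,5.05,-1,0,0,0.2,0.9,-0.2,5.05,-1,0,0,0.2,0.9,-0.2,5.05,-1,0,0,0.2,0.9,-0.2,5.05,-1]

```text
time: 2.48
ee_pos: [0.4765, 0.0552, 0.0442]
eef_rot: [0.999, -0.04, 0.001, 0.0]
ft_force: [-0.3, 0.7, 0.6]
width: 0.0006
grip_force: 0.0
```

Request:
drive_tool:
  series: [0,0,-0.4,0.4,-0.05,0,-1,0,0,-0.4,0.8,-0.1,0,-1,0,0,-0.4,1.2,-0.1,0,-1,0,0,-0.4,1.5,-0.1,0,-1,0,0,-0.4,1.65,-0.1,0,-1,0,0,-0.4,1.65,-0.1,0,-1]

```text
time: 2.98
ee_pos: [0.544, 0.0541, 0.0452]
eef_rot: [1.0, -0.023, 0.002, 0.0]
ft_force: [-0.6, 0.0, 0.1]
width: 0.0007
grip_force: 0.0
```

Request:
drive_tool:
  series: [0,0,0,0.1,0,0.05,-1,0,0,0,0.2,0,0.05,-1,0,0,0,0.25,0,0.05,-1,0,0,0,0.3,0,0.05,-1,0,0,0,0.3,0,0.05,-1]

```text
time: 3.4
ee_pos: [0.5535, 0.0542, 0.0405]
eef_rot: [1.0, -0.022, -0.0, 0.0]
ft_force: [-3.7, -0.3, 1.9]
width: 0.0008
grip_force: 1.7
```

Request:
drive_tool:
  series: [0,0,0,0.06,0,0,-1,0,0,0,0.12,0,0,-1,0,0,0,0.18,0,0,-1,0,0,0,0.18,0,0,-1,0,0,0,0.18,0,0,-1]

```text
time: 3.82
ee_pos: [0.5564, 0.0542, 0.0399]
eef_rot: [1.0, -0.022, -0.005, 0.001]
ft_force: [-28.4, -1.7, 22.0]
width: 0.0006
grip_force: 13.5
```

Request:
drive_tool:
  series: [0,0,0,-1,0,0,-1,0,0,0,-2,0,0,-1,0,0,0,-3,0,0,-1,0,0,0,-3.4,0,-0.5,-1,0,0,0,-3.4,0,-2,-1,0,0,0,-3.4,0,-3,-1,0,0,0,-3.4,0,-3,-1,0,0,0,-3.4,0,-3,-1]

```text
time: 4.48
ee_pos: [0.428, 0.0603, 0.165]
eef_rot: [1.0, -0.022, 0.004, 0.0]
ft_force: [1.5, -0.1, -1.0]
width: 0.0003
grip_force: 0.0
```

```bash
python3 - <<'E'
from h import *
s=telemetry.read_state(); print({k:np.round(s[k],4).tolist() for k in("ee_pos","eef_rot","joint_positions")})
c=get_calibration("wrist")
t=camera("top")[:,:,::-1];cv2.imwrite("pics/t2.png",t)
w=camera("wrist")[:,:,::-1];cv2.imwrite("pics/w2.png",w);np.save("w2.npy",c,allow_pickle=True)
cv2.imwrite("pics/tw2.png",np.vstack([cv2.resize(t[130:270,130:330],None,fx=2,fy=2),cv2.resize(w,(400,300))]))
E
```

```text
{'ee_pos': [0.428, 0.0603, 0.165], 'eef_rot': [0.9997, -0.0223, 0.0043, 0.0004], 'joint_positions': [0.5052, 0.0012, -0.7405, 2.0171, 0.0042, 1.1154, -1.8524]}
```

View pics/tw2.png

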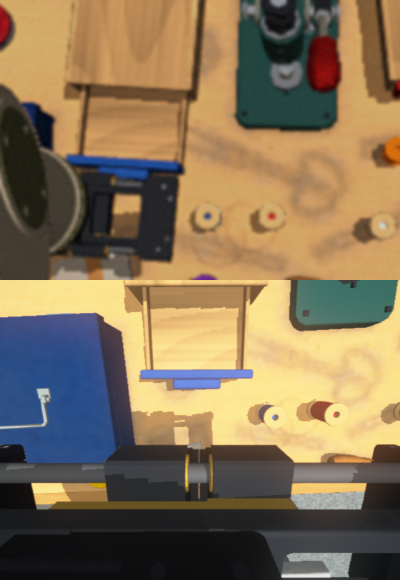

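The drawer is open: in the top half of the picture the tray is exposed and the pad is at about (122,172). The blue reel at (207,215) is undisturbed. Next I go above the reel.

Request:
drive_tool:
  series: [0,0,0,0.4,2.35,1.1,0.25,0,0,0,0.4,2.35,1.1,0.25,0,0,0,0.4,2.35,1.1,0.25,0,0,0,0.4,2.35,1.1,0.25,0,0,0,0.4,2.35,1.1,0.25,0,0,0,0.4,2.35,1.1,0.25]

```text
time: 5.08
ee_pos: [0.4367, -0.0337, 0.1159]
eef_rot: [1.0, -0.022, -0.001, -0.0]
ft_force: [0.3, 0.3, 0.2]
width: 0.0323
grip_force: 0.0
```

```bash
python3 - <<'E'
from h import *
s=telemetry.read_state(); print({k:np.round(s[k],4).tolist() for k in("ee_pos","eef_rot","width")})
c=np.load("w2.npy",allow_pickle=True).item()
im=cv2.imread("pics/w2.png");h=cv2.cvtColor(im,cv2.COLOR_BGR2HSV)
m=cv2.inRange(h,(100,110,60),(122,255,255));m[:110]=0;m[:,:190]=0;m[165:]=0;m[:,365:]=0
k,l,st,ce=cv2.connectedComponentsWithStats(m)
print([x.tolist() for x in st[1:] if x[4]>30])
for u in (205,340): 
  rows=np.nonzero(m[:,u])[0]; print(u,rows.min(),rows.max(),onz(c,u,rows.min(),.058).round(4),onz(c,u,rows.max(),.058).round(4))
for u in (250,300):
  rows=np.nonzero(m[:,u])[0]; print(u,rows.min(),rows.max(),onz(c,u,rows.max(),.05).round(4))
print("reel", onz(c,268/400*560,(416-280)*1.4,.04))
E
```

```text
{'ee_pos': [0.4367, -0.0337, 0.1159], 'eef_rot': [0.9998, -0.0218, -0.0006, -0.0004], 'width': 0.0323}
[[197, 126, 156, 11, 1493], [244, 139, 64, 12, 734]]
205 127 136 [0.503  0.1152 0.058 ] [0.4961 0.1159 0.058 ]
340 127 135 [0.4983 0.008  0.058 ] [0.4921 0.008  0.058 ]
250 127 150 [0.4832 0.0814 0.05  ]
300 127 150 [0.4814 0.0397 0.05  ]
reel [ 0.44242974 -0.02740376  0.04      ]
```

Request:
drive_tool:
  series: [0,0,0,0.1,0,0,0.25,0,0,0,0.1,0,0,0.25,0,0,0,0.1,0,0,0.25,0,0,0,0.1,0,0.6,0.25,0,0,0,0.1,0,1.2,0.25,0,0,0,0.1,0,1.8,0.25,0,0,0,0.1,0,2.1,0.25,0,0,0,0.1,0,2.1,0.25]

```text
time: 5.75
ee_pos: [0.4393, -0.0342, 0.0304]
eef_rot: [1.0, -0.022, -0.002, -0.0]
ft_force: [-0.4, 0.6, -0.4]
width: 0.0541
grip_force: 0.0
```

Request:
drive_tool:
  series: [0,0,0,0,0,0,0.1,0,0,0,0,0,0,-0.1,0,0,0,0,0,0,-0.3,0,0,0,0,0,0,-0.5,0,0,0,0,0,0,-0.7,0,0,0,0,0,0,-0.7,0,0,0,0,0,0,-0.7,0,0,0,0,0,0,-0.7]
  grip_force: 12

```text
time: 6.42
ee_pos: [0.4415, -0.035, 0.0332]
eef_rot: [1.0, -0.022, 0.001, 0.0]
ft_force: [-1.0, -0.6, 6.4]
width: 0.0281
grip_force: 12.0
```

Request:
drive_tool:
  series: [0,0,0,0,0,-0.4,-0.7,0,0,0,0,0,-1,-0.7,0,0,0,-0.3,0,-1.8,-0.7,0,0,0,-0.3,-0.8,-2.5,-0.7,0,0,0,-0.3,-1.6,-2.5,-0.7,0,0,0,-0.3,-2.2,-2.5,-0.7,0,0,0,-0.3,-2.2,-2.5,-0.7,0,0,0,-0.3,-2.2,-2.5,-0.7]

```text
time: 7.08
ee_pos: [0.4328, 0.0546, 0.1327]
eef_rot: [1.0, -0.021, 0.0, 0.0]
ft_force: [-0.7, -0.9, 0.1]
width: 0.0281
grip_force: 12.0
```

```bash
python3 - <<'E'
from h import *
s=telemetry.read_state(); print({k:np.round(s[k],4).tolist() for k in("ee_pos","eef_rot","width","grip_force")})
c=camera("scene")[:,:,::-1];w=camera("wrist")[:,:,::-1]
cv2.imwrite("pics/sw3.png",np.hstack([cv2.resize(c[150:360,80:360],(400,300)),cv2.resize(w,(400,300))]))
E
```

```text
{'ee_pos': [0.4328, 0.0546, 0.1327], 'eef_rot': [0.9998, -0.0209, 0.0002, 0.0001], 'width': 0.0281, 'grip_force': 11.9999}
```

View pics/sw3.png

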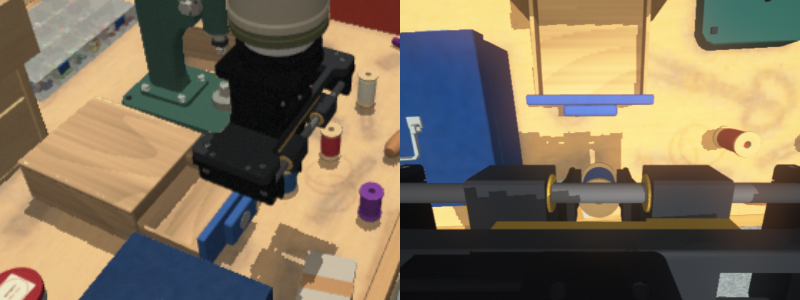

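The reel is held upright between the fingers, seen at (600,180) in the right half. The drawer is still open with its pad at (590,110). I carry it over the tray and lower it.

Request:
drive_tool:
  series: [0,0,0,0.7,0,0,-0.7,0,0,0,1.5,-0.1,0,-0.7,0,0,0,2.2,-0.15,0,-0.7,0,0,0,2.7,-0.15,0,-0.7,0,0,0,2.7,-0.15,0.2,-0.7,0,0,0,2.7,-0.15,0.7,-0.7,0,0,0,2.7,-0.15,1.2,-0.7,0,0,0,2.7,-0.15,1.7,-0.7,0,0,0,2.7,-0.15,2.0,-0.7,0,0,0,2.7,-0.15,2.0,-0.7]

```text
time: 8.02
ee_pos: [0.5389, 0.0535, 0.0497]
eef_rot: [1.0, -0.023, -0.002, 0.0]
ft_force: [-0.7, -0.1, -0.0]
width: 0.0282
grip_force: 12.0
```

Request:
drive_tool:
  series: [0,0,0,0,0,0.06,-0.7,0,0,0,0,0,0.12,-0.7,0,0,0,0,0,0.15,-0.7,0,0,0,0,0,0.15,-0.7,0,0,0,0,0,0.15,-0.7]

```text
time: 8.43
ee_pos: [0.5414, 0.0548, 0.0471]
eef_rot: [1.0, -0.022, 0.0, 0.0]
ft_force: [1.0, -0.3, -0.1]
width: 0.0283
grip_force: 12.0
```

Request:
drive_tool:
  series: [0,0,0,0,0,0.05,-0.7,0,0,0,0,0,0.08,-0.7,0,0,0,0,0,0.08,-0.7,0,0,0,0,0,0.08,-0.7]

```text
time: 8.77
ee_pos: [0.5419, 0.0548, 0.0442]
eef_rot: [1.0, -0.022, 0.001, 0.0]
ft_force: [-0.4, -0.4, 6.6]
width: 0.0281
grip_force: 12.0
```

Request:
drive_tool:
  series: [0,0,0,0,0,0,-0.3,0,0,0,0,0,0,-0.1,0,0,0,0,0,0,0.15,0,0,0,0,0,0,0.15,0,0,0,0,0,0,0.15,0,0,0,0,0,0,0.15]

```text
time: 9.27
ee_pos: [0.541, 0.0548, 0.0432]
eef_rot: [1.0, -0.022, -0.0, 0.0]
ft_force: [1.0, -1.7, -0.1]
width: 0.0483
grip_force: 0.0
```

Request:
drive_tool:
  series: [0,0,0,0,0,-0.4,0.15,0,0,0,0,0,-1,0.15,0,0,0,0,0,-2,0.15,0,0,0,-1,0,-2.5,-1,0,0,0,-2,0,-2.5,-1,0,0,0,-3,0,-2.5,-1,0,0,0,-3.3,0,-2.5,-1,0,0,0,-3.3,0,-2.5,-1,0,0,0,-3.3,0,-2.5,-1,0,0,0,-3.3,0,-2.5,-1]

```text
time: 10.1
ee_pos: [0.4101, 0.0606, 0.1437]
eef_rot: [1.0, -0.022, 0.001, -0.0]
ft_force: [0.0, 0.1, -0.1]
width: 0.0113
grip_force: 0.0
```

```bash
python3 - <<'E'
from h import *
s=telemetry.read_state(); print({k:np.round(s[k],4).tolist() for k in("ee_pos","eef_rot","width","grip_force")})
c=camera("top")[:,:,::-1];w=camera("wrist")[:,:,::-1]
cv2.imwrite("pics/sw4.png",np.hstack([cv2.resize(c[130:270,130:317],(400,300)),cv2.resize(w,(400,300))]))
E
```

```text
{'ee_pos': [0.4101, 0.0606, 0.1437], 'eef_rot': [0.9997, -0.0224, 0.0005, -0.0001], 'width': 0.0113, 'grip_force': 0.0}
```

View pics/sw4.png

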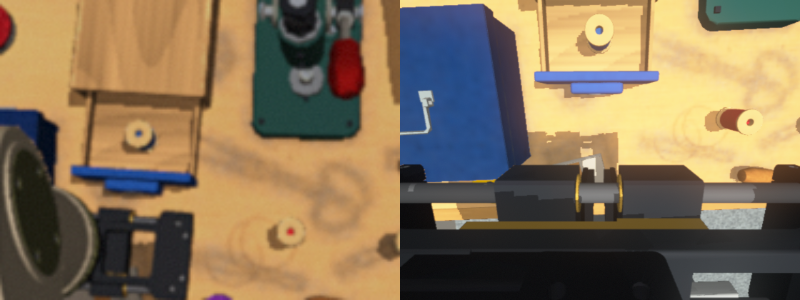

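The blue reel stands upright in the tray, at (139,132) on the left and (599,30) on the right. Next I push the drawer shut gently.

Request:
drive_tool:
  series: [0,0,0,0,0,0.8,-1,0,0,0,0,0,1.6,-1,0,0,0,0,0,2.3,-1,0,0,0,0.2,0,2.55,-1,0,0,0,0.5,0,2.55,-1,0,0,0,0.8,0,2.55,-1,0,0,0,1.0,0,2.55,-1,0,0,0,1.2,0,2.55,-1,0,0,0,1.2,0,2.55,-1,0,0,0,1.2,0,2.55,-1]

```text
time: 11.03
ee_pos: [0.4572, 0.0587, 0.0412]
eef_rot: [1.0, -0.022, -0.0, -0.0]
ft_force: [-1.1, 0.2, 0.2]
width: 0.0007
grip_force: 0.0
```

Request:
drive_tool:
  series: [0,0,0,0.05,0,0,-1,0,0,0,0.1,0,0,-1,0,0,0,0.16,0,0,-1,0,0,0,0.24,0,0,-1,0,0,0,0.34,0,0,-1,0,0,0,0.45,0,0,-1,0,0,0,0.57,0,0,-1,0,0,0,0.7,0,0,-1,0,0,0,0.83,0,0,-1,0,0,0,0.96,0,0,-1]

```text
time: 11.87
ee_pos: [0.496, 0.0568, 0.0413]
eef_rot: [1.0, -0.022, -0.0, 0.0]
ft_force: [-2.2, 0.6, 1.8]
width: 0.0002
grip_force: 1.0
```

Request:
drive_tool:
  series: [0,0,0,0.13,0,0,-1,0,0,0,0.26,0,0,-1,0,0,0,0.39,0,0,-1,0,0,0,0.52,0,0,-1,0,0,0,0.65,0,0,-1,0,0,0,0.78,0,0,-1,0,0,0,0.91,0,0,-1,0,0,0,1.04,0,0,-1,0,0,0,1.15,0,0,-1,0,0,0,1.25,0,0,-1]

```text
time: 12.7
ee_pos: [0.5459, 0.0547, 0.0413]
eef_rot: [1.0, -0.022, -0.0, -0.0]
ft_force: [-2.7, 1.7, 1.5]
width: 0.0004
grip_force: 1.4
```

Request:
drive_tool:
  series: [0,0,0,0.08,0,0,-1,0,0,0,0.16,0,0,-1,0,0,0,0.24,0,0,-1,0,0,0,0.3,0,0,-1,0,0,0,0.3,0,0,-1,0,0,0,0.3,0,0,-1]

```text
time: 13.2
ee_pos: [0.556, 0.0543, 0.0411]
eef_rot: [1.0, -0.022, -0.002, 0.0]
ft_force: [-11.5, 1.2, 8.0]
width: 0.0001
grip_force: 5.6
```

Request:
drive_tool:
  series: [0,0,0,0.05,0,0,-1,0,0,0,0.05,0,0,-1,0,0,0,0.05,0,0,-1]

```text
time: 13.45
ee_pos: [0.5562, 0.0543, 0.0409]
eef_rot: [1.0, -0.022, -0.003, 0.001]
ft_force: [-20.6, 0.5, 15.7]
width: 0.0003
grip_force: 10.3
```

Request:
drive_tool:
  series: [0,0,0,-0.15,0,0,-1,0,0,0,-0.4,0,0,-1,0,0,0,-1,0,0,-1,0,0,0,-2,0,0,-1,0,0,0,-3,0,0,-1,0,0,0,-3.5,0,-1,-1,0,0,0,-3.5,0,-2,-1,0,0,0,-3.5,0,-3,-1,0,0,0,-3.5,0,-3,-1,0,0,0,-3.5,0,-3,-1]

```text
time: 14.28
ee_pos: [0.4217, 0.0597, 0.1639]
eef_rot: [1.0, -0.023, 0.003, 0.001]
ft_force: [0.1, 0.1, -0.9]
width: 0.0003
grip_force: 0.0
```

```bash
python3 - <<'E'
from h import *
s=telemetry.read_state(); print({k:np.round(s[k],4).tolist() for k in("time","ee_pos","ft_force")})
c=camera("top")[:,:,::-1];w=camera("wrist")[:,:,::-1]
cv2.imwrite("pics/sw5.png",np.hstack([cv2.resize(c[100:280,130:400],(450,300)),cv2.resize(w,(350,300))]))
E
```

```text
{'time': 14.2833, 'ee_pos': [0.4217, 0.0597, 0.1639], 'ft_force': [0.1118, 0.064, -0.8684]}
```

View pics/sw5.png

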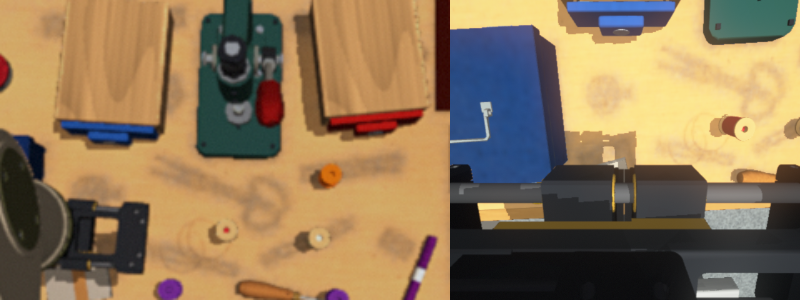

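The blue drawer is shut, with its pad at (108,137) on the left where it started. The red drawer is shut at (375,125), the other reels are undisturbed, and the robot is clear of everything.

```bash
python3 -c "
from bench import r
print(r.close_job())"
```

```text
the job is handed in; nothing more can be done
None
```

The blue reel stands in the blue drawer, which was pushed right in and looks latched shut in the final pictures; the red drawer was left shut and the job was handed in at about 14 s.

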